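# Stay the arena gate open on the third hole

## Robot

A 6-joint arm with a two-finger parallel gripper is mounted at the origin on the work surface. World frame = base frame: x ahead of the robot, y to its left, z up, the work surface at z = 0. Lengths are in m, angles in degrees, forces in N, time in s.
With the tool pointing down it reaches from about 0.375 to 0.9 m from the base axis. Payload 3.1 kg.
Tool frame: the origin (TCP) lies at the very end of the fingers, on their centre line; the grasp point (between the pads) lies 19 mm behind it; z points along the fingers, x is the direction in which the jaws open and shut, and the axes are right-handed (so a half turn about z gives the same grasp; the last joint's range is limited). The gripper opens to 87 mm and grips with 3 to 60 N. Pads are 19 mm wide; open, the fingers measure 117 mm over their backs; the gripper's body (75 mm by 190 mm) begins 51 mm behind the grasp point.
Start: joints at [-75.029, 30.224, 82.088, -0, 67.689, -10.227], TCP at [0.266, -0.565, 0.223] pointing down, gripper open.
Joint ranges: [-176.69, 176.69], [-43.24, 126.21], [12.49, 139.97], [-82, 262], [0, 151.66], [-163.58, 163.58]. Speed limits (degrees/s): [159.86, 159.86, 180, 180, 180, 180].

## Interface

Orientations are given as a 3x3 rotation matrix whose columns are the frame's x, y, z axes.
In Python, from rig import bot gives the robot as it stands.
- The arm moves only by the tool arm_command, never from a script. Its argument "plan" is a list of rows, each an object of numbers: "claw": the opening, from 0 (shut) to 1 (fully open); "dx", "dy", "dz": the shift along the tool's x, y, z in cm; "twist": the turn about the tool's z in degrees. A call has 1 to 8 rows; each row is the pose to reach, as a shift and turn from the pose measured when the call began, along the tool's axes at that moment; what a row does not reach only later rows make up. A row lasts 1/12 s, in which the tool goes at most 41.7 mm and 7.16 degrees, less where a joint would pass 70% of its speed; a pose out of reach is approached as far as the arm can. A call with a gripper value outside its range is refused whole. The fingers move at their own pace and stop on an object; the grip force is fixed at half the most. Time passes only in rows, so rows that repeat a pose let the fingers close. It gives the time, the measured TCP pose, the force and the opening at its end, in the units of the state.
- bot.read_state(): the state, without advancing time (a new reading comes with each control period).
- bot.capture(name): name is "scene" or "top" or "wrist"; returns the picture (384x512x3 uint8, red, green, blue); there is no depth.
- bot.calibration(name): a dict with "intrinsics" (3x3 intrinsics, pixels), "rvec" (rotation vector, rad) and "tvec" (3), from world to camera coordinates, as OpenCV has them; the wrist camera has in their place "T_tool_cam" (4x4, takes a point from camera to tool coordinates, whose origin is the TCP and whose axes are the tool frame's). Camera axes: x right, y down, z forward; pixel columns grow to the right and rows downward; lengths in m; the calibration is good to about 2 mm. A picture is of the moment at which its call begins: read the wrist's pose just before it. calibration takes no time and is no camera call.
- bot.hand_in(): hands the job in, once; it reports no verdict.
The state is a dict: "time_s": time; "joint_positions": joint angles; "qvel": joint speeds; "tau": joint torques, N m; "position": TCP position; "tcp_rot": TCP orientation; "force": force on the tool from outside, world axes, zero at the start; "moment": the same for the moment, N m; "opening": opening from 0.0 (shut) to 1.0 (fully open).
Only numpy, scipy, OpenCV 4.12 (cv2) and the standard library are available. Lean on these libraries where they do the work, as an engineer would, in place of code of your own. Each camera call takes 0.05 s, during which the arm holds its last target.

## Task

The little gate in the arena wall must stand open at its third setting. Take the stay bar by its knob, swing the gate open with it, and drop the bar's third hole (counted from the gate, so the second from the knob) over the peg in the keeper plate until the bar lies flat on the plate, then let go. Feel for the peg gently, without forcing the bar down on it, and leave the things lying around undisturbed.

Things in the scene. Friction and masses are not known exactly. Their poses are not given: they have to be found in the camera images.
- panel: Straight free-standing grey arena wall, screwed down, 26 mm thick, 100 mm high, 525 mm long, with a 200 mm gateway. Origin: on the floor in the wall's middle plane; x square to the wall, away from the robot; y along the wall, to the robot's left; z up. In this frame the latch-side wall (with the keeper) spans y -225 to -10 mm, the hinge-side wall y 215 to 300 mm.
- hinge_top (a point): Point on the gate's upright hinge axis, at the height of the tops of gate and wall (100 mm over the floor); at x 0, y 200 mm in the panel's frame.
- gate (a joint): Gate angle, rad: 0 shut (in line with the wall), grows as its free end swings to the panel's +x side, away from the robot; stop at 1.1. Gate 188 mm long, 18 mm thick; shut, it runs from the hinge axis to the panel's -y. Hinge friction 0.10 N m and a closing spring of 0.40 N m per rad: let go beyond about 0.25 rad, it swings back.
- swivel (a joint): Angle, rad, of the stay bar on its free-turning swivel, which sits on the gate's top 165 mm from the hinge axis. 0: bar in line with the gate, pointing away from the hinge; grows as the bar swings to the robot's side. In the panel's frame the bar points from the swivel along (sin(gate - swivel), -cos(gate - swivel)).
- stay: Stay bar: flat steel 274 x 30 x 5 mm, 0.16 to 0.26 kg, four 12 mm holes, knob near its free end. Origin: underside at the swivel, 108 mm over the floor; x along the bar to the knob, z up. Hole centres at x = 112, 144, 176, 208 mm, first to fourth from the gate. It hinges up at the swivel (to 0.6 rad), falls by its weight, droops 0.02 rad if unsupported, lies level when flat on the keeper plate.
- knob (a point): Centre of the bar's knob at gripping height: upright round black knob, 17.6 mm in diameter, 38 mm tall, at x = 245 mm on the bar, standing from 5 to 43 mm above the bar's underside; this point is 25 mm above the underside.
- hole3 (a point): Centre of the third hole from the gate (second from the knob), on the bar's underside.
- keeper: Steel keeper plate 26 x 60 x 4 mm on a rubber pad (gives 1 mm per 8 N) on the wall's top, 285 mm from the hinge axis. Origin: centre of its underside, 104 mm over the floor; axes as the panel's. A peg 9 mm in diameter with a 1 mm bevel, stands 14 mm above the plate's top, fixed somewhere along its slot: x 0, y anywhere from -13 to +13 mm. The peg's own place is not measured: feel for it.
- hopper_cup: Bystander: grey printed bowl, 110 mm wide, 58 mm high, origin under its centre.
- gearmotor: Bystander: lying steel gear motor, 37 mm in diameter, 74 mm long.
- battery: Bystander: battery pack 105 x 34 x 26 mm.
- driver: Bystander: screwdriver, 170 mm long.
- grip_shell: Bystander: grey printed hand grip, about 107 x 36 x 28 mm.
- wheel: Bystander: black rubber wheel lying flat, 58 mm in diameter, 22 mm high.
- spare_stay: Bystander: loose short flat bar with four holes and no knob, 170 x 24 x 5 mm.

How it is judged:
By the outcome, as a careful person would: the job done as asked, in the order asked, and still so for the second after the job is handed in, with the robot touching nothing.
It also fails if it takes over 58 s, if anything falls off the work surface, if the arm or the gripper's body presses on something with over 40 N, if the wrist force passes 120 N, or if a joint passes its speed limit or range.

## Working session

There is one attempt and no reset: what is moved stays moved. The work goes in short steps, Python scripts to look and compute and a tool call to move; the robot and the scene stay as the last step left them, time stands still between calls to the robot, and variables do not carry over. Pictures are saved under pics/ and viewed, and the job is handed in when it is done.

Besides the shell and the picture viewer there is one more tool, called after "Call:" as name(argument=value, ...) on one line, values as JSON. arm_command: Moves the arm, as the interface text tells. Its arguments: {"type":"object","properties":{"plan":{"type":"array"}},"required":["plan"]}

```bash
mkdir -p pics; ls; python3 - <<'E'
from rig import bot
import cv2
s=bot.read_state();print({k:s[k] for k in s})
for n in ["scene","top","wrist"]:
    im=bot.capture(n);cv2.imwrite(f"pics/{n}0.png",im[:,:,::-1]);print(n,bot.calibration(n))
E
```

```text
pics
{'time_s': 0.0, 'joint_positions': array([-7.50287756e+01,  3.02771591e+01,  8.21542509e+01,  7.07400828e-04,
        6.76877751e+01, -1.02275536e+01]), 'qvel': array([-0.06086032,  0.05313629,  0.01869915, -0.12195498,  0.0068613 ,
       -0.06358752]), 'tau': array([-3.10365449e-04, -4.40039563e+01, -1.76591080e+01,  6.35489845e-02,
        5.82904718e-02, -1.60587906e-04]), 'position': array([ 0.26594279, -0.56481964,  0.22160284]), 'tcp_rot': array([[ 4.25755203e-01, -9.04838234e-01, -5.26344043e-04],
       [-9.04836076e-01, -4.25755358e-01,  2.01251072e-03],
       [-2.04509044e-03, -3.80581833e-04, -9.99997836e-01]]), 'force': array([-0.09964757, -0.36972783, -0.16484334]), 'moment': array([-0.05098007,  0.03663818,  0.03309763]), 'opening': 1.001881146769397}
scene {'intrinsics': array([[471.80860413,   0.        , 250.294298  ],
       [  0.        , 471.80860413, 189.04680368],
       [  0.        ,   0.        ,   1.        ]]), 'rvec': array([ 2.20754368,  0.60236652, -0.25614927]), 'tvec': array([-0.5280557 , -0.08098048,  1.86643824])}
top {'intrinsics': array([[374.03152089,   0.        , 249.95540999],
       [  0.        , 374.03152089, 190.36801479],
       [  0.        ,   0.        ,   1.        ]]), 'rvec': array([ 2.13249037, -2.19345783,  0.12090219]), 'tvec': array([0.06459879, 0.57336706, 1.04985975])}
wrist {'intrinsics': array([[315.58497897,   0.        , 256.45200234],
       [  0.        , 315.58497897, 190.19360326],
       [  0.        ,   0.        ,   1.        ]]), 'T_tool_cam': array([[ 9.99999864e-01, -4.18426551e-04, -3.10811772e-04,
         8.68135987e-04],
       [ 4.88030527e-04,  9.61048050e-01,  2.76380910e-01,
        -7.61397234e-02],
       [ 1.83059936e-04, -2.76381024e-01,  9.61048124e-01,
        -1.61516226e-01],
       [ 0.00000000e+00,  0.00000000e+00,  0.00000000e+00,
         1.00000000e+00]])}
```

View pics/scene0.png

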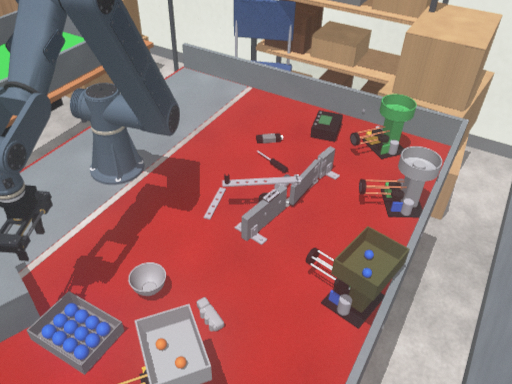

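View pics/top0.png

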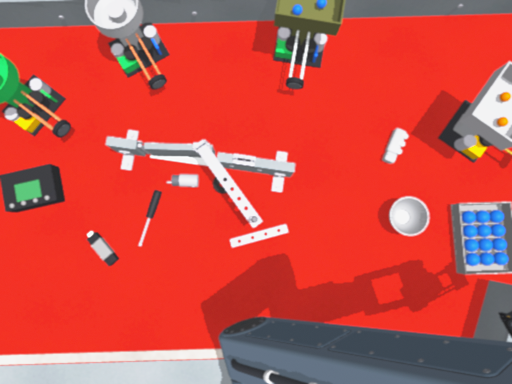

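View pics/wrist0.png

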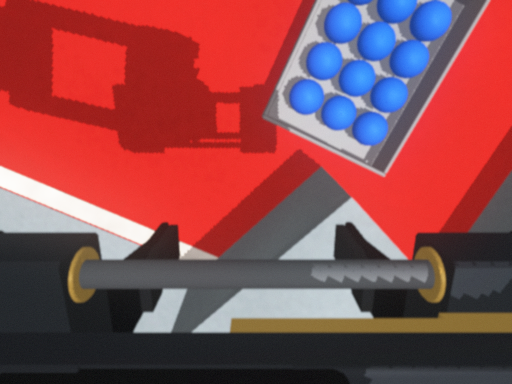

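```bash
python3 - <<'E'
import cv2
im=cv2.imread("pics/top0.png");c=im[115:260,90:310];cv2.imwrite("pics/topz.png",cv2.resize(c,None,fx=3.6,fy=3.6,interpolation=cv2.INTER_CUBIC))
im=cv2.imread("pics/scene0.png");c=im[130:250,190:350];cv2.imwrite("pics/scz.png",cv2.resize(c,None,fx=5,fy=5,interpolation=cv2.INTER_CUBIC))
E
```

```text
(no output)
```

View pics/topz.png

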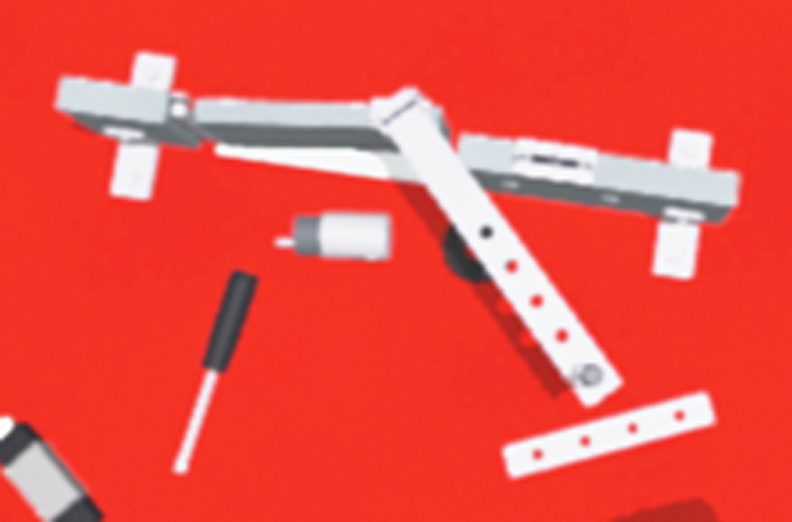

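View pics/scz.png

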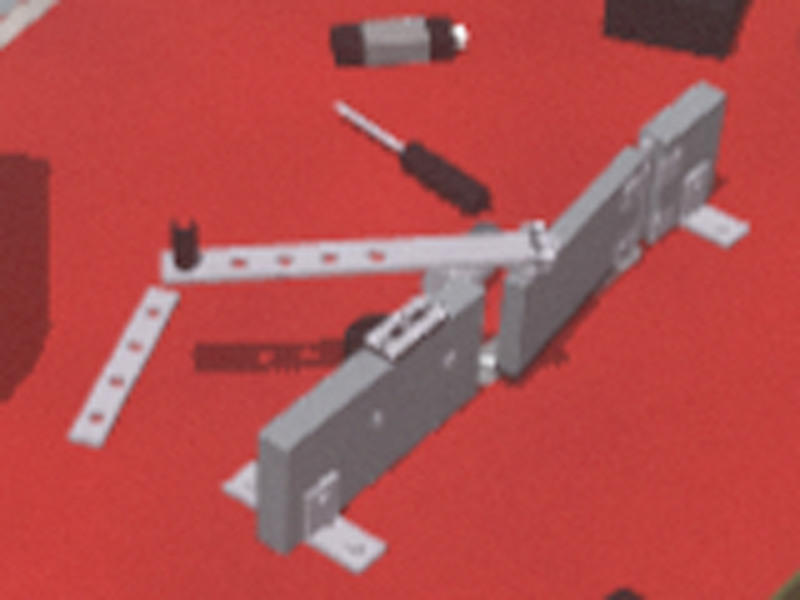

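```bash
cat > h.py <<'E'
import numpy as np,cv2
from rig import bot
def cam(name,state=None):
    c=bot.calibration(name);K=c["intrinsics"]
    if "rvec" in c:
        R,_=cv2.Rodrigues(c["rvec"]);t=np.array(c["tvec"]).ravel();return K,R.T,-R.T@t
    T=np.eye(4);T[:3,:3]=state["tcp_rot"];T[:3,3]=state["position"];M=T@c["T_tool_cam"]
    return K,M[:3,:3],M[:3,3]
def onz(cm,uv,z):
    K,R,o=cm;uv=np.atleast_2d(uv).astype(float)
    d=(np.c_[uv,np.ones(len(uv))]@np.linalg.inv(K).T)@R.T
    s=(z-o[2])/d[:,2];return (o+d*s[:,None])
def proj(cm,p):
    K,R,o=cm;q=(np.atleast_2d(p)-o)@R@K.T;return q[:,:2]/q[:,2:]
E
python3 - <<'E'
from h import *
cm=cam("top");print("cam",cm[2])
f=lambda x,y:(x/3.6+90-.4,y/3.6+115-.4)
np.set_printoptions(precision=4,suppress=True)
L={"wallfar":([(62,77),(170,93),(460,133),(740,172)],.1),"gatefar":([(196,99),(375,104)],.1),
"keeper":([(520,140),(597,150),(592,183),(512,172)],.108),"holes":([(486,232),(511,266),(536,301),(561,336)],.108),"knobtop":([(588,374)],.148),"knobhinge":([(178,103)],.1),"barend":([(372,102),(412,90)],.113)}
for k,(p,z) in L.items():
    print(k,onz(cm,[f(*q) for q in p],z)[:,:2].tolist())
E
```

```text
cam [0.45356717 0.04931926 1.107688  ]
wallfar [[0.7294257568748607, 0.4389812825263118], [0.7145181643652065, 0.35611230996530335], [0.6770155402597176, 0.13482023340338173], [0.6407907776323426, -0.07719581516721921]]
gatefar [[0.7092573412540428, 0.33619457356647287], [0.7014354316758646, 0.199351764557693]]
keeper [[0.6685610180367236, 0.08891132713987618], [0.6592211920791426, 0.03098172806789972], [0.6340800595575448, 0.03549403065432047], [0.6441982643238622, 0.09550958451387784]]
holes [[0.599103934640395, 0.1160319852794782], [0.5729085666661313, 0.09787009421476658], [0.5461162136426081, 0.07983149012354637], [0.5194825538370574, 0.06189973010565011]]
knobtop [[0.48925937117680474, 0.04292321338179799]]
knobhinge [[0.7065268399984546, 0.34994819664460325]]
barend [[0.699842967807752, 0.199662275698809], [0.7082313945314693, 0.16935460641789754]]
```

Call:
arm_command(plan=[{"claw":1,"dx":-46.2,"dy":-50.9,"dz":-6,"twist":-9},{"claw":1,"dx":-46.2,"dy":-50.9,"dz":-6,"twist":-9},{"claw":1,"dx":-46.2,"dy":-50.9,"dz":-6,"twist":-9},{"claw":1,"dx":-46.2,"dy":-50.9,"dz":-6,"twist":-9},{"claw":1,"dx":-46.2,"dy":-50.9,"dz":-6,"twist":-9},{"claw":1,"dx":-46.2,"dy":-50.9,"dz":-6,"twist":-9},{"claw":1,"dx":-46.2,"dy":-50.9,"dz":-6,"twist":-9},{"claw":1,"dx":-46.2,"dy":-50.9,"dz":-6,"twist":-9}])

```text
time_s: 0.82
position: [0.3936, -0.2568, 0.2517]
tcp_rot: [[0.562, -0.827, -0.001], [-0.827, -0.562, 0.002], [-0.002, -0.001, -1.0]]
force: [1.3, 0.3, -0.7]
opening: 1.0
```

Call:
arm_command(plan=[{"claw":0.5,"dx":-19.4,"dy":-29.6,"dz":-3},{"claw":0.5,"dx":-19.4,"dy":-29.6,"dz":-3},{"claw":0.5,"dx":-19.4,"dy":-29.6,"dz":-3},{"claw":0.5,"dx":-19.4,"dy":-29.6,"dz":-3},{"claw":0.5,"dx":-19.4,"dy":-29.6,"dz":-3},{"claw":0.5,"dx":-19.4,"dy":-29.6,"dz":-3},{"claw":0.5,"dx":-19.4,"dy":-29.6,"dz":-3},{"claw":0.5,"dx":-19.4,"dy":-29.6,"dz":-3}])

```text
$.plan[0]: bad value
```

Call:
arm_command(plan=[{"claw":0.5},{"claw":0.5},{"claw":0.5}])

```text
$.plan[0]: bad value
```

```bash
cat > look.py <<'E'
import sys,pickle
from h import *
n=sys.argv[1];s=bot.read_state();im=bot.capture("wrist")
cv2.imwrite(f"pics/{n}.png",cv2.resize(im[:,:,::-1],None,fx=1.5625,fy=1.5625,interpolation=cv2.INTER_CUBIC));cv2.imwrite(f"pics/{n}_raw.png",im[:,:,::-1])
pickle.dump({k:s[k] for k in s},open(f"pics/{n}.pkl","wb"));print(s["time_s"],s["position"],s["force"],s["tcp_rot"][:,0],s["opening"])
E
python3 look.py w1
```

```text
0.8167 [ 0.39364255 -0.25678715  0.25165999] [ 1.3365745  0.3210231 -0.703497 ] [ 0.56154257 -0.82744577 -0.00185522] 1.0004372658239382
```

View pics/w1.png

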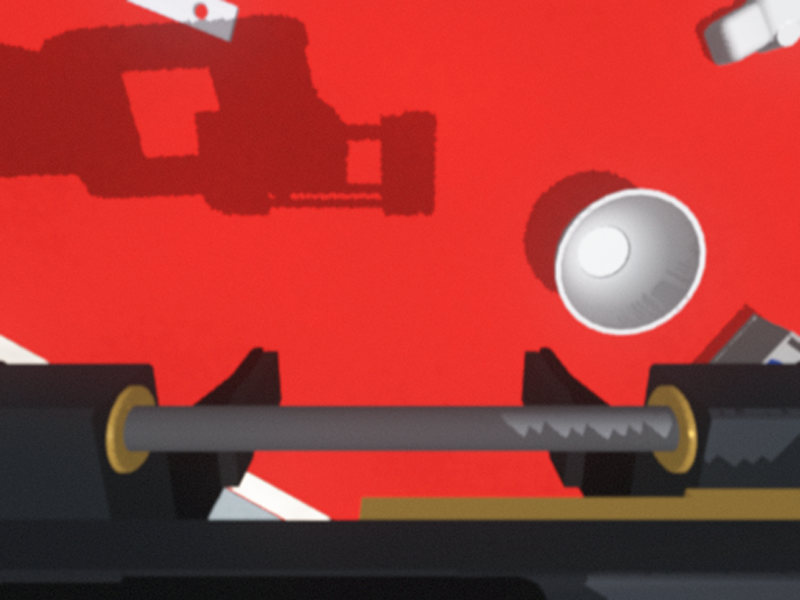

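The move was refused because the rows had no twist. The picture shows only the halfway pose, with the bowl at right near (630,260). I'll resend with every field filled in.

Call:
arm_command(plan=[{"claw":0.5,"dx":-19.4,"dy":-29.6,"dz":-3,"twist":0},{"claw":0.5,"dx":-19.4,"dy":-29.6,"dz":-3,"twist":0},{"claw":0.5,"dx":-19.4,"dy":-29.6,"dz":-3,"twist":0},{"claw":0.5,"dx":-19.4,"dy":-29.6,"dz":-3,"twist":0},{"claw":0.5,"dx":-19.4,"dy":-29.6,"dz":-3,"twist":0},{"claw":0.5,"dx":-19.4,"dy":-29.6,"dz":-3,"twist":0},{"claw":0.5,"dx":-19.4,"dy":-29.6,"dz":-3,"twist":0},{"claw":0.5,"dx":-19.4,"dy":-29.6,"dz":-3,"twist":0}])

```text
time_s: 1.53
position: [0.518, 0.0509, 0.2822]
tcp_rot: [[0.565, -0.825, 0.0], [-0.825, -0.565, 0.009], [-0.007, -0.005, -1.0]]
force: [1.4, -1.0, -1.3]
opening: 0.531
```

Call:
arm_command(plan=[{"claw":0.5,"dx":0,"dy":-3,"dz":0,"twist":0},{"claw":0.5,"dx":0,"dy":-3,"dz":0,"twist":0},{"claw":0.5,"dx":0,"dy":-3,"dz":0,"twist":0}])

```text
time_s: 1.78
position: [0.5433, 0.0688, 0.2819]
tcp_rot: [[0.568, -0.823, -0.0], [-0.823, -0.568, 0.008], [-0.007, -0.005, -1.0]]
force: [0.2, -0.2, 0.3]
opening: 0.501
```

```bash
python3 look.py w2
```

```text
1.7833 [0.54327938 0.06879579 0.28188278] [ 0.23493733 -0.24578886  0.33397706] [ 0.56794851 -0.82303316 -0.00713488] 0.5014734401531903
```

View pics/w2.png

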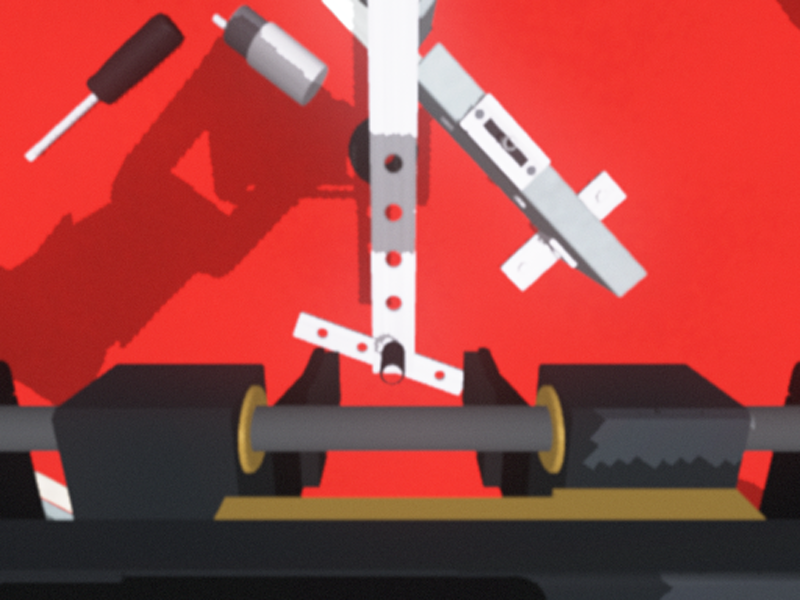

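The whole job is in view: knob near (392,360), holes at (394,162) to (394,303), keeper near (508,140) with the peg in its slot. Next I'll zoom in on the keeper.

```bash
python3 - <<'E'
import cv2
im=cv2.imread("pics/w2_raw.png");c=im[50:130,285:365];cv2.imwrite("pics/w2k.png",cv2.resize(c,None,fx=7,fy=7,interpolation=cv2.INTER_CUBIC))
c=im[90:250,200:300];cv2.imwrite("pics/w2b.png",cv2.resize(c,None,fx=3.75,fy=3.75,interpolation=cv2.INTER_CUBIC))
E
```

```text
(no output)
```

View pics/w2k.png

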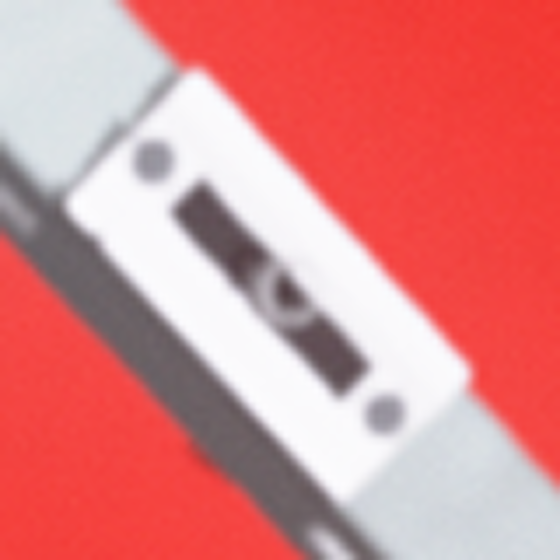

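View pics/w2b.png

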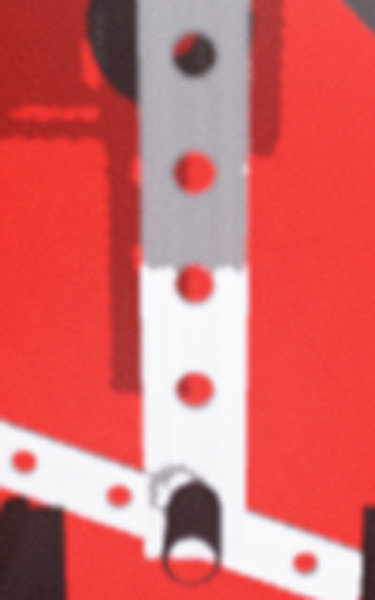

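```bash
cat > m1.py <<'E'
from h import *
import pickle
np.set_printoptions(precision=4,suppress=True)
s=pickle.load(open("pics/w2.pkl","rb"));cm=cam("wrist",s);print("cam",cm[2])
k=lambda x,y:(x/7+285-.43,y/7+50-.43)
b=lambda x,y:(x/3.75+200-.37,y/3.75+90-.37)
kc=onz(cm,[k(195,67),k(470,375),k(347,498),k(68,203)],.108);print("keeper",kc[:,:2],kc.mean(0))
print("sides",np.linalg.norm(np.diff(kc,axis=0),axis=1))
sl=onz(cm,[k(205,182),k(370,367),k(343,395),k(172,210)],.108);print("slot",sl.mean(0))
print("screws",onz(cm,[k(153,160),k(385,413)],.108).mean(0))
peg=onz(cm,[k(285,293)],.122)[0];print("peg",peg)
hs=[onz(cm,[b(*p)],.113-.02*x)[0] for p,x in [((194,55),.112),((194,173),.144),((194,285),.176),((194,389),.208)]]
print("holes",np.array(hs));print(np.linalg.norm(np.diff(hs,axis=0),axis=1))
kn=onz(cm,[b(192,560)],.146)[0];print("knob",kn, np.linalg.norm(kn-hs[3]))
E
python3 m1.py
```

```text
cam [0.6064 0.1099 0.4437]
keeper [[0.6692 0.0889]
 [0.6586 0.0304]
 [0.6346 0.0342]
 [0.6444 0.0929]] [0.6517 0.0616 0.108 ]
sides [0.0595 0.0243 0.0595]
slot [0.6517 0.0614 0.108 ]
screws [0.6517 0.0618 0.108 ]
peg [0.6504 0.0618 0.122 ]
holes [[0.5994 0.1143 0.1108]
 [0.5731 0.0963 0.1101]
 [0.5467 0.0783 0.1095]
 [0.5209 0.0607 0.1088]]
[0.0318 0.032  0.0313]
knob [0.4898 0.0391 0.146 ] 0.0530201882661106
```

Call:
arm_command(plan=[{"claw":0.5,"dx":-0.3,"dy":3,"dz":2,"twist":0},{"claw":0.5,"dx":-0.6,"dy":6.06,"dz":4,"twist":0},{"claw":0.5,"dx":-0.6,"dy":6.06,"dz":8,"twist":0},{"claw":0.5,"dx":-0.6,"dy":6.06,"dz":11,"twist":0},{"claw":0.5,"dx":-0.6,"dy":6.06,"dz":12,"twist":0},{"claw":0.5,"dx":-0.6,"dy":6.06,"dz":12,"twist":0}])

```text
time_s: 2.33
position: [0.4851, 0.0383, 0.1589]
tcp_rot: [[0.564, -0.826, -0.01], [-0.825, -0.564, 0.009], [-0.013, 0.003, -1.0]]
force: [0.3, -0.3, 0.5]
opening: 0.5
```

```bash
python3 look.py w3; cat > kin.py <<'E'
import numpy as np
py=np.array([.169,.9856]);py/=np.linalg.norm(py);px=np.array([py[1],-py[0]])
K=np.array([.6516,.0616]);H=K+.285*py
def knob(g,b,l=.245): # b=gate-swivel
    sw=H+.165*(np.sin(g)*px-np.cos(g)*py); d=np.sin(b)*px-np.cos(b)*py
    return sw+l*d,d,sw
def tgt(dd):
    L=.285-dd;g=np.arccos((.165**2+L*L-.176**2)/(2*.165*L))
    P=H-L*py;sw=knob(g,0)[2];u=(P-sw)/np.linalg.norm(P-sw);return g,np.arctan2(u@px,-u@py),P+ u*.069,u
if __name__=="__main__":
    np.set_printoptions(precision=4,suppress=True)
    print(H)
    g0=.121;sw=knob(g0,0)[2];u=np.array([.490,.0394])-sw;print(sw,np.linalg.norm(u));b0=np.arctan2(u@px,-u@py)
    for d in(-.013,0,.013):print(d,tgt(d))
    g1,b1,_,_=tgt(0)
    for t in np.linspace(0,1,9):
        k,d,_=knob(g0+t*(g1-g0),b0+t*(b1-b0));print(t,k,np.degrees(np.arctan2(d[1],d[0])))
E
python3 kin.py
```

```text
2.3333 [0.48509401 0.03833259 0.15894157] [ 0.31863294 -0.28750653  0.5206909 ] [ 0.56428602 -0.82547335 -0.01322966] 0.5003827146129433
[0.6998 0.3425]
[0.6917 0.1777] 0.2445702738366347
-0.013 (np.float64(0.5258708617825102), np.float64(-0.48996328450293586), array([ 0.6071, -0.0057]), array([-0.6129, -0.7901]))
0 (np.float64(0.6027965782433983), np.float64(-0.5603870690995694), array([0.6056, 0.0102]), array([-0.667, -0.745]))
0.013 (np.float64(0.6722006301619365), np.float64(-0.6233889931764323), array([0.6046, 0.026 ]), array([-0.7126, -0.7016]))
0.0 [0.4896 0.0392] -145.56510347634077
0.125 [0.5038 0.033 ] -143.84917196930635
0.25 [0.5182 0.0275] -142.13324046227197
0.375 [0.5326 0.0228] -140.4173089552376
0.5 [0.5472 0.0188] -138.7013774482032
0.625 [0.5618 0.0156] -136.98544594116882
0.75 [0.5764 0.0131] -135.26951443413444
0.875 [0.591  0.0113] -133.55358292710005
1.0 [0.6056 0.0102] -131.83765142006567
```

View pics/w3.png

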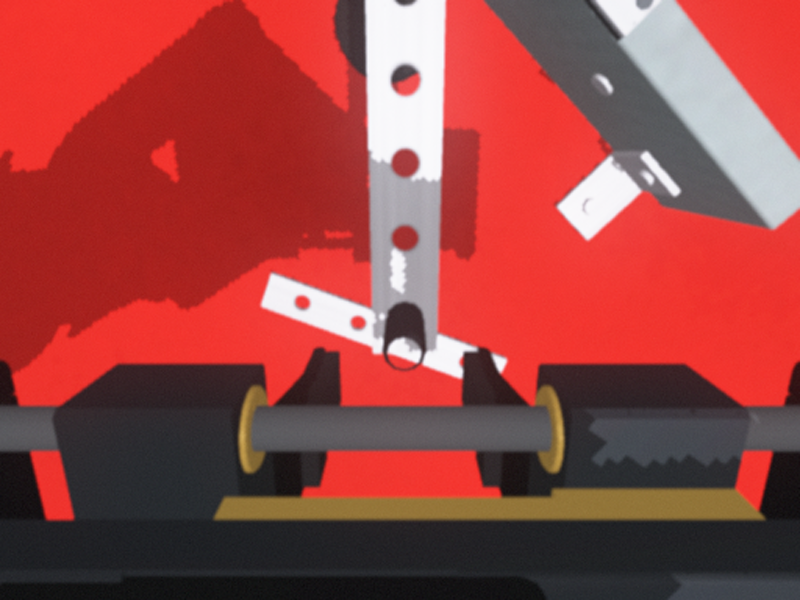

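Call:
arm_command(plan=[{"claw":0.5,"dx":0.15,"dy":-0.42,"dz":2,"twist":0},{"claw":0.5,"dx":0.15,"dy":-0.42,"dz":3.5,"twist":0},{"claw":0.5,"dx":0.15,"dy":-0.42,"dz":4.3,"twist":0},{"claw":0.5,"dx":0.15,"dy":-0.42,"dz":4.3,"twist":0},{"claw":0.5,"dx":0.15,"dy":-0.42,"dz":4.3,"twist":0}])

```text
time_s: 2.8
position: [0.4912, 0.0395, 0.1182]
tcp_rot: [[0.564, -0.826, -0.005], [-0.826, -0.564, 0.009], [-0.01, -0.001, -1.0]]
force: [-1.3, 0.4, -0.1]
opening: 0.497
```

Call:
arm_command(plan=[{"claw":0.5,"dx":0,"dy":0,"dz":0,"twist":0}])

```text
time_s: 2.88
position: [0.4918, 0.0393, 0.1192]
tcp_rot: [[0.564, -0.826, -0.003], [-0.826, -0.564, 0.008], [-0.009, -0.002, -1.0]]
force: [-0.3, -0.2, -0.4]
opening: 0.5
```

Call:
arm_command(plan=[{"claw":0.5,"dx":0,"dy":0.1,"dz":0.5,"twist":0},{"claw":0.5,"dx":0,"dy":0.1,"dz":0.5,"twist":0},{"claw":0.1,"dx":0,"dy":0.1,"dz":0.5,"twist":0},{"claw":0.1,"dx":0,"dy":0.1,"dz":0.5,"twist":0},{"claw":0.1,"dx":0,"dy":0.1,"dz":0.5,"twist":0},{"claw":0.1,"dx":0,"dy":0.1,"dz":0.5,"twist":0},{"claw":0.1,"dx":0,"dy":0.1,"dz":0.5,"twist":0}])

```text
time_s: 3.47
position: [0.491, 0.0388, 0.1142]
tcp_rot: [[0.564, -0.826, -0.003], [-0.826, -0.564, 0.008], [-0.009, -0.002, -1.0]]
force: [0.4, -1.4, 0.4]
opening: 0.202
```

```bash
python3 look.py w4
```

```text
3.4667 [0.49098631 0.03877344 0.11424275] [ 0.38810002 -1.35983627  0.44988486] [ 0.56425357 -0.82555441 -0.00882181] 0.20218859473104922
```

View pics/w4.png

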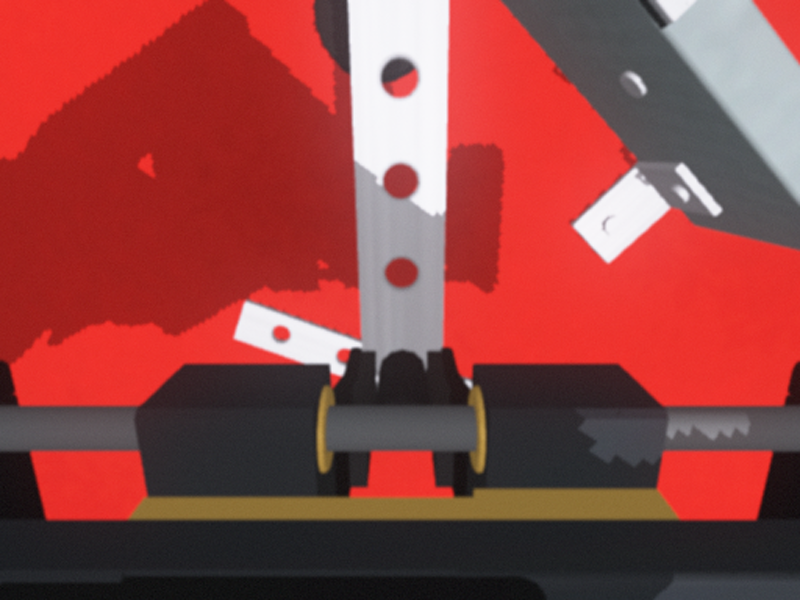

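Call:
arm_command(plan=[{"claw":0.1,"dx":0,"dy":-0.15,"dz":-1,"twist":0},{"claw":0.1,"dx":0,"dy":-0.3,"dz":-2,"twist":0},{"claw":0.1,"dx":0,"dy":-0.4,"dz":-3,"twist":0},{"claw":0.1,"dx":0,"dy":-0.5,"dz":-3.5,"twist":0},{"claw":0.1,"dx":0,"dy":-0.5,"dz":-3.5,"twist":0}])

```text
time_s: 3.93
position: [0.4954, 0.0412, 0.1498]
tcp_rot: [[0.565, -0.825, -0.003], [-0.825, -0.565, 0.008], [-0.008, -0.002, -1.0]]
force: [0.5, -0.1, -2.6]
opening: 0.193
```

Call:
arm_command(plan=[{"claw":0.1,"dx":1.25,"dy":-0.85,"dz":0,"twist":-1.7},{"claw":0.1,"dx":2.5,"dy":-1.7,"dz":0,"twist":-3.5},{"claw":0.1,"dx":3.7,"dy":-2.65,"dz":0,"twist":-5.2},{"claw":0.1,"dx":4.9,"dy":-3.6,"dz":0,"twist":-7},{"claw":0.1,"dx":5.95,"dy":-4.65,"dz":0,"twist":-8.7},{"claw":0.1,"dx":7,"dy":-5.7,"dz":0,"twist":-10.3}])

```text
time_s: 4.43
position: [0.5813, 0.0149, 0.1483]
tcp_rot: [[0.704, -0.71, -0.006], [-0.71, -0.704, 0.007], [-0.009, -0.001, -1.0]]
force: [-1.7, -2.5, -1.0]
opening: 0.191
```

```bash
python3 look.py w5
```

```text
4.4333 [0.58130328 0.01489814 0.14833123] [-1.66490568 -2.45695158 -0.95148714] [ 0.70421288 -0.70992873 -0.0092423 ] 0.19050518268583222
```

View pics/w5.png

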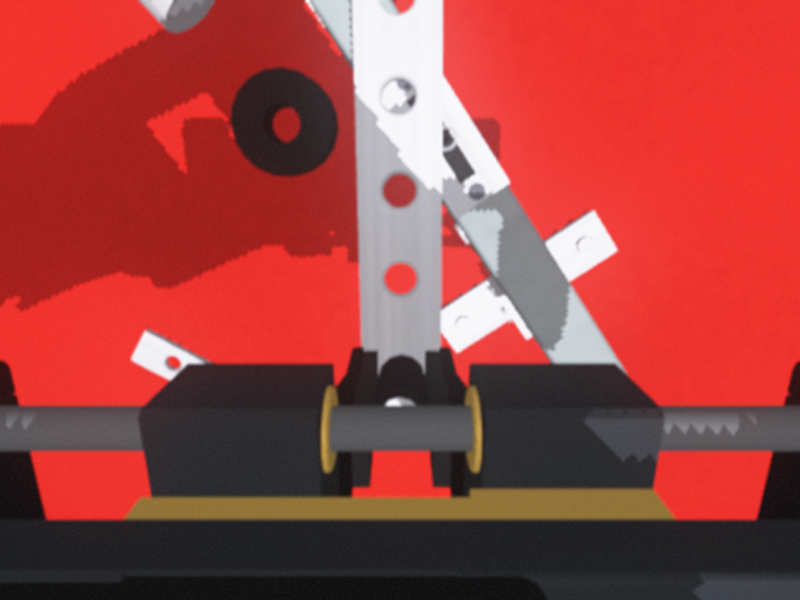

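Call:
arm_command(plan=[{"claw":0.1,"dx":1,"dy":-0.9,"dz":-0.1,"twist":-1.5},{"claw":0.1,"dx":2.1,"dy":-1.9,"dz":-0.1,"twist":-3.4},{"claw":0.1,"dx":2.1,"dy":-1.9,"dz":-0.1,"twist":-3.4},{"claw":0.1,"dx":2.1,"dy":-1.9,"dz":-0.1,"twist":-3.4}])

```text
time_s: 4.82
position: [0.6127, 0.0127, 0.1487]
tcp_rot: [[0.745, -0.667, -0.002], [-0.667, -0.745, 0.007], [-0.006, -0.004, -1.0]]
force: [-1.5, -0.6, -1.4]
opening: 0.197
```

```bash
python3 look.py w6
```

```text
4.8167 [0.61267395 0.01266787 0.14869397] [-1.5474963  -0.64648785 -1.36548208] [ 0.74463967 -0.66743934 -0.00604056] 0.19655495462943176
```

View pics/w6.png

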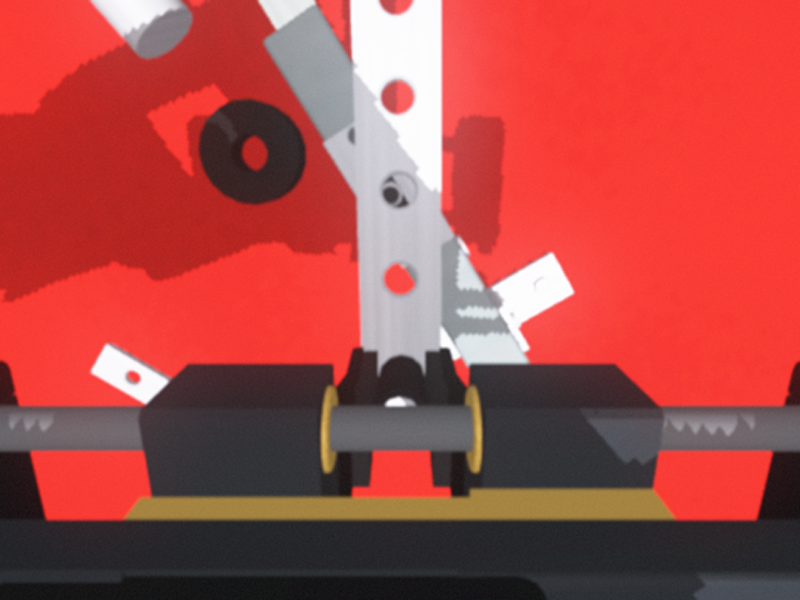

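Peg can be seen through the third hole, near (391,195), while the hole centre is near (399,190). I'll zoom in to measure the offset.

```bash
python3 - <<'E'
import cv2
im=cv2.imread("pics/w6_raw.png");c=im[100:142,235:277];cv2.imwrite("pics/w6k.png",cv2.resize(c,None,fx=12,fy=12,interpolation=cv2.INTER_CUBIC))
E
```

```text
(no output)
```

View pics/w6k.png

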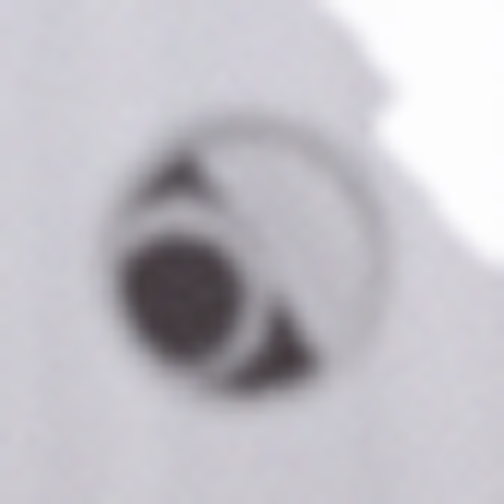

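```bash
cat > off.py <<'E'
import sys,pickle
from h import *
np.set_printoptions(precision=4,suppress=True)
n,x0,y0,f,pu,pv,hu,hv,zh=sys.argv[1],*map(float,sys.argv[2:])
s=pickle.load(open(f"pics/{n}.pkl","rb"));cm=cam("wrist",s)
g=lambda u,v:(u/f+x0-.5+.5/f,v/f+y0-.5+.5/f)
p=onz(cm,g(pu,pv),.122)[0];h=onz(cm,g(hu,hv),zh)[0]
print("peg",p,"hole",h);d=(p-h)[:2];R=s["tcp_rot"];print("tool dx,dy cm",100*d@R[:2,0],100*d@R[:2,1])
E
python3 off.py w6 235 100 12 183 298 248 255 .1342
```

```text
peg [0.6516 0.0608 0.122 ] hole [0.6559 0.0607 0.1342]
tool dx,dy cm -0.32991456898723387 0.2787351942734706
```

Call:
arm_command(plan=[{"claw":0.1,"dx":-0.22,"dy":0.05,"dz":0,"twist":0},{"claw":0.1,"dx":-0.44,"dy":0.1,"dz":0.2,"twist":0},{"claw":0.1,"dx":-0.44,"dy":0.2,"dz":0.5,"twist":0},{"claw":0.1,"dx":-0.44,"dy":0.23,"dz":0.7,"twist":0},{"claw":0.1,"dx":-0.44,"dy":0.23,"dz":0.7,"twist":0},{"claw":0.1,"dx":-0.44,"dy":0.23,"dz":0.7,"twist":0}])

```text
time_s: 5.37
position: [0.607, 0.0139, 0.1418]
tcp_rot: [[0.745, -0.668, -0.003], [-0.668, -0.745, 0.007], [-0.007, -0.003, -1.0]]
force: [-1.8, -1.8, -1.2]
opening: 0.194
```

```bash
python3 look.py w7; python3 - <<'E'
import cv2
im=cv2.imread("pics/w7_raw.png");c=im[95:145,230:280];cv2.imwrite("pics/w7k.png",cv2.resize(c,None,fx=12,fy=12,interpolation=cv2.INTER_CUBIC))
E
```

```text
5.3667 [0.60697864 0.01391997 0.14178421] [-1.83695515 -1.80098124 -1.17931914] [ 0.74456707 -0.6675142  -0.0066832 ] 0.19417241536063964
```

View pics/w7k.png

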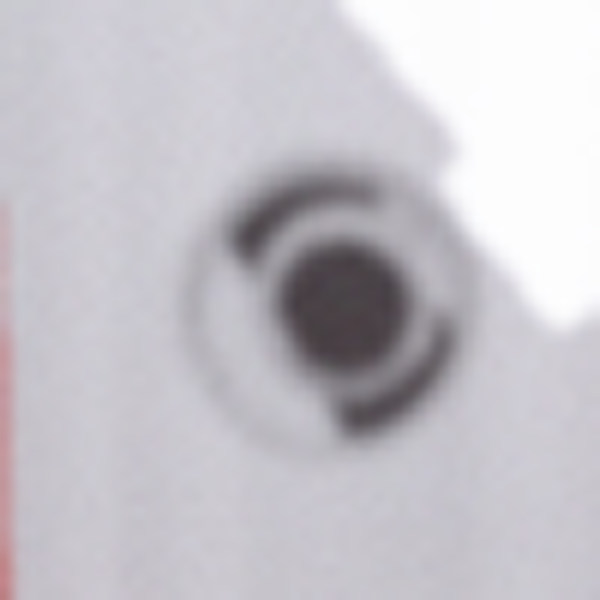

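```bash
python3 off.py w7 230 95 12 345 307 328 308 .1294
```

```text
peg [0.6515 0.0609 0.122 ] hole [0.6512 0.0617 0.1294]
tool dx,dy cm 0.07571252023596282 0.039033996061872495
```

Call:
arm_command(plan=[{"claw":0.1,"dx":0.09,"dy":-0.08,"dz":0,"twist":0},{"claw":0.1,"dx":0.09,"dy":-0.04,"dz":0.2,"twist":0},{"claw":0.1,"dx":0.09,"dy":0,"dz":0.4,"twist":0},{"claw":0.1,"dx":0.09,"dy":0.03,"dz":0.6,"twist":0},{"claw":0.1,"dx":0.09,"dy":0.06,"dz":0.8,"twist":0},{"claw":0.1,"dx":0.09,"dy":0.06,"dz":0.8,"twist":0}])

```text
time_s: 5.92
position: [0.6073, 0.0131, 0.1334]
tcp_rot: [[0.744, -0.668, -0.003], [-0.668, -0.744, 0.007], [-0.007, -0.003, -1.0]]
force: [-0.1, -1.2, 0.1]
opening: 0.193
```

```bash
python3 look.py w8; python3 - <<'E'
import cv2
im=cv2.imread("pics/w8_raw.png");c=im[95:145,230:280];cv2.imwrite("pics/w8k.png",cv2.resize(c,None,fx=12,fy=12,interpolation=cv2.INTER_CUBIC))
E
```

```text
5.9167 [0.60726793 0.01311139 0.13340408] [-0.13057046 -1.22469971  0.09947824] [ 0.7444517  -0.6676385  -0.00710595] 0.19308243472245915
```

View pics/w8k.png

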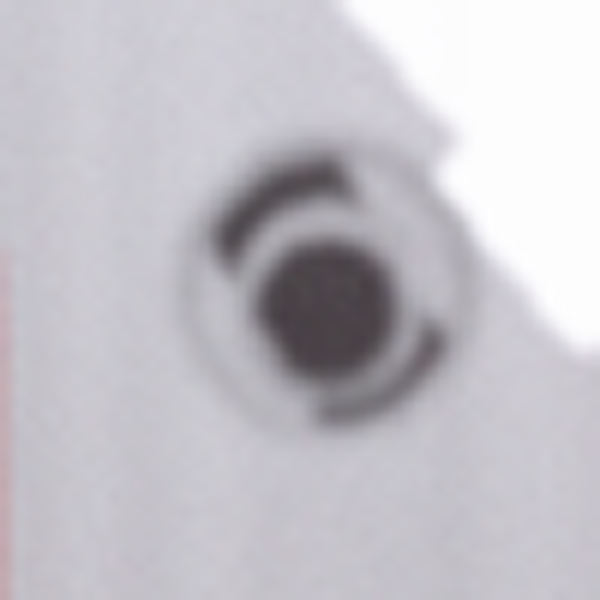

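```bash
python3 off.py w8 230 95 12 325 310 328 290 .1236; python3 -c "
from h import *
s=bot.read_state();print(s['force'],s['moment'])"
```

```text
peg [0.6514 0.0609 0.122 ] hole [0.6521 0.0615 0.1236]
tool dx,dy cm -0.01435302948918843 0.09600872214994863
[-1.31001864 -1.99560214 -0.41599019] [-0.03868836 -0.0814949  -0.06591634]
```

Call:
arm_command(plan=[{"claw":0.1,"dx":0,"dy":0.06,"dz":0.2,"twist":0},{"claw":0.1,"dx":0,"dy":0.09,"dz":0.4,"twist":0},{"claw":0.1,"dx":0,"dy":0.12,"dz":0.6,"twist":0},{"claw":0.1,"dx":0,"dy":0.15,"dz":0.8,"twist":0},{"claw":0.1,"dx":0,"dy":0.15,"dz":0.8,"twist":0}])

```text
time_s: 6.38
position: [0.606, 0.0121, 0.1251]
tcp_rot: [[0.745, -0.668, -0.004], [-0.668, -0.745, 0.007], [-0.008, -0.003, -1.0]]
force: [-0.1, -1.4, -0.6]
opening: 0.193
```

```bash
python3 look.py w9; python3 - <<'E'
import cv2
im=cv2.imread("pics/w9_raw.png");c=im[95:145,230:280];cv2.imwrite("pics/w9k.png",cv2.resize(c,None,fx=12,fy=12,interpolation=cv2.INTER_CUBIC))
E
```

```text
6.3833 [0.60598623 0.01214618 0.12505238] [-0.0784629  -1.43749477 -0.62418936] [ 0.74450561 -0.66757168 -0.00770993] 0.19297428121076216
```

View pics/w9k.png

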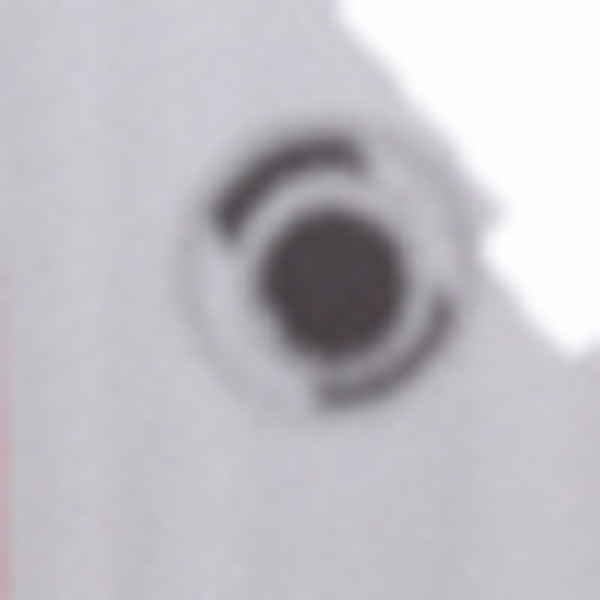

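Call:
arm_command(plan=[{"claw":0.1,"dx":0,"dy":0.03,"dz":0.15,"twist":0},{"claw":0.1,"dx":0,"dy":0.05,"dz":0.3,"twist":0},{"claw":0.1,"dx":0,"dy":0.07,"dz":0.45,"twist":0},{"claw":0.1,"dx":0,"dy":0.07,"dz":0.45,"twist":0}])

```text
time_s: 6.77
position: [0.6058, 0.0117, 0.1211]
tcp_rot: [[0.745, -0.668, -0.003], [-0.667, -0.745, 0.007], [-0.007, -0.003, -1.0]]
force: [-1.3, -0.3, 4.4]
opening: 0.191
```

Call:
arm_command(plan=[{"claw":0.1,"dx":0,"dy":0,"dz":0.05,"twist":0},{"claw":0.1,"dx":0,"dy":0,"dz":0.1,"twist":0},{"claw":0.1,"dx":0,"dy":0,"dz":0.1,"twist":0}])

```text
time_s: 7.02
position: [0.6057, 0.0116, 0.1207]
tcp_rot: [[0.745, -0.667, -0.003], [-0.667, -0.745, 0.007], [-0.007, -0.003, -1.0]]
force: [-2.0, -0.7, 6.1]
opening: 0.19
```

```bash
python3 look.py w10; python3 - <<'E'
import cv2
im=cv2.imread("pics/w10_raw.png");c=im[90:150,225:285];cv2.imwrite("pics/w10k.png",cv2.resize(c,None,fx=10,fy=10,interpolation=cv2.INTER_CUBIC))
E
```

```text
7.0167 [0.60573677 0.0116271  0.12067626] [-1.95497739 -0.72879785  6.14335184] [ 0.74462191 -0.66745003 -0.00697635] 0.1900517900215724
```

View pics/w10k.png

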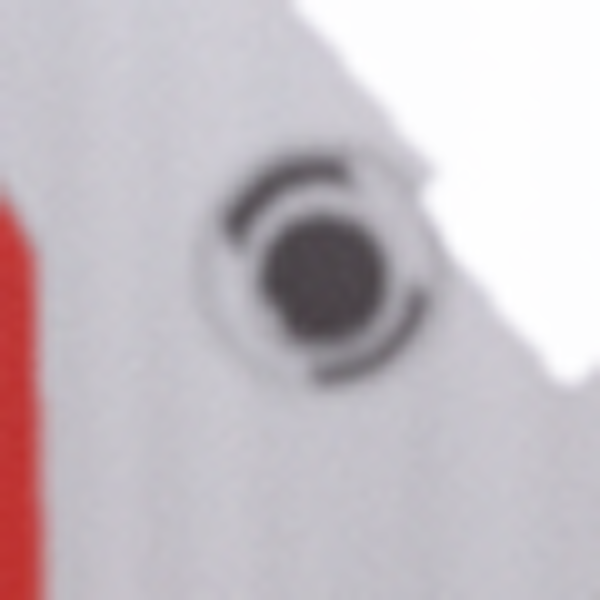

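Call:
arm_command(plan=[{"claw":0.1,"dx":0,"dy":0,"dz":-0.05,"twist":0},{"claw":0.25,"dx":0,"dy":0,"dz":-0.05,"twist":0},{"claw":0.4,"dx":0,"dy":0,"dz":-0.05,"twist":0},{"claw":0.5,"dx":0,"dy":0,"dz":-0.05,"twist":0},{"claw":0.5,"dx":0,"dy":0,"dz":-0.05,"twist":0},{"claw":0.5,"dx":0,"dy":0,"dz":-0.05,"twist":0}])

```text
time_s: 7.57
position: [0.6057, 0.0117, 0.1209]
tcp_rot: [[0.745, -0.667, -0.003], [-0.667, -0.745, 0.007], [-0.007, -0.003, -1.0]]
force: [0.3, -0.3, 1.2]
opening: 0.457
```

```bash
python3 look.py w11
```

```text
7.5667 [0.60570189 0.01167612 0.12090846] [ 0.28835119 -0.27687852  1.15922923] [ 0.74461797 -0.66745115 -0.007283  ] 0.4567444464363407
```

View pics/w11.png

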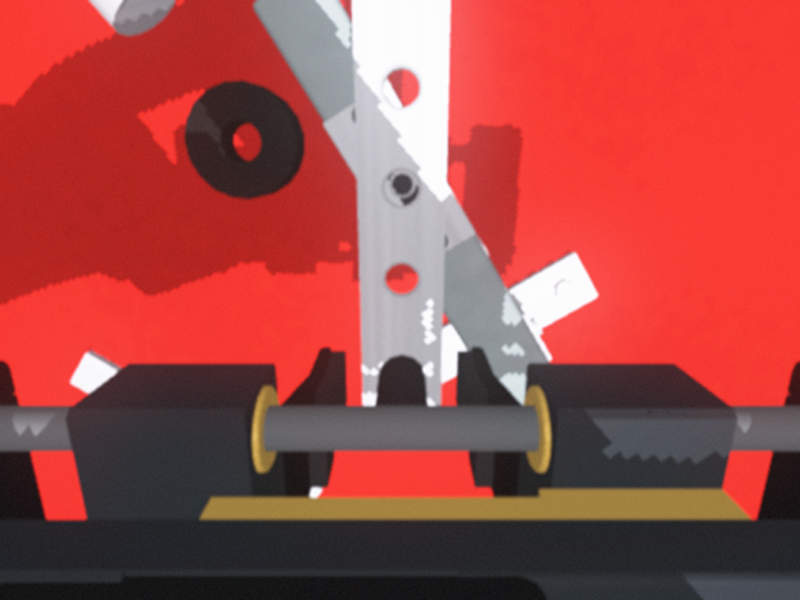

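The knob is free. The bar stays with the peg showing in its third hole near (401,185), and the second hole is at (401,87). Now I'll go straight up.

Call:
arm_command(plan=[{"claw":0.55,"dx":0,"dy":0,"dz":-2,"twist":0},{"claw":0.55,"dx":0,"dy":0,"dz":-5,"twist":0},{"claw":0.55,"dx":0,"dy":0,"dz":-8,"twist":0},{"claw":0.55,"dx":0,"dy":0,"dz":-12,"twist":0},{"claw":0.55,"dx":0,"dy":0,"dz":-15,"twist":0},{"claw":0.55,"dx":0,"dy":0,"dz":-15,"twist":0},{"claw":0.55,"dx":0,"dy":0,"dz":-15,"twist":0},{"claw":0.55,"dx":0,"dy":0,"dz":-15,"twist":0}])

```text
time_s: 8.28
position: [0.6055, 0.0107, 0.2703]
tcp_rot: [[0.745, -0.667, -0.005], [-0.667, -0.745, 0.007], [-0.008, -0.002, -1.0]]
force: [-0.5, 0.2, 0.9]
opening: 0.55
```

```bash
python3 look.py w12; python3 - <<'E'
from h import *
im=bot.capture("scene");c=im[130:250,190:350];cv2.imwrite("pics/sc1.png",cv2.resize(c[:,:,::-1],None,fx=5,fy=5,interpolation=cv2.INTER_CUBIC))
E
```

```text
8.2833 [0.60548694 0.01070079 0.27028306] [-0.49497678  0.15986895  0.89521916] [ 0.74461554 -0.66744102 -0.00837802] 0.549548572400414
```

View pics/w12.png

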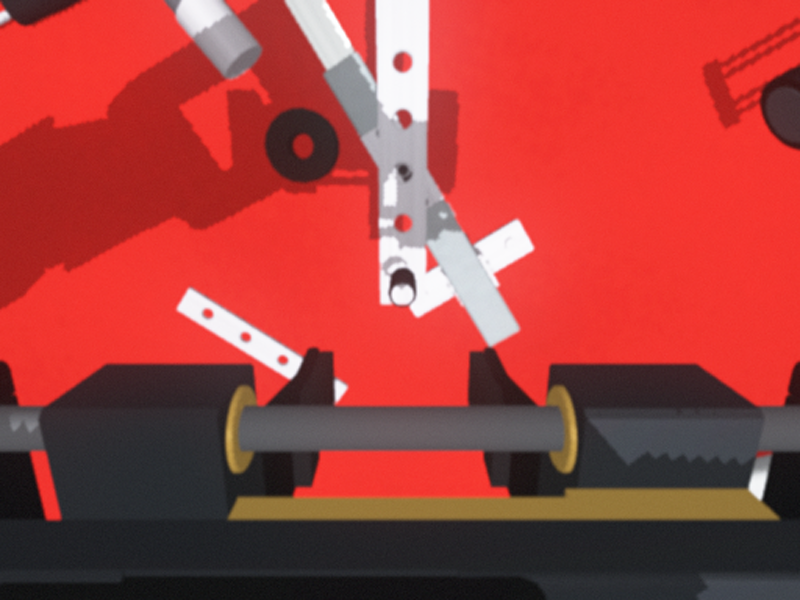

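View pics/sc1.png

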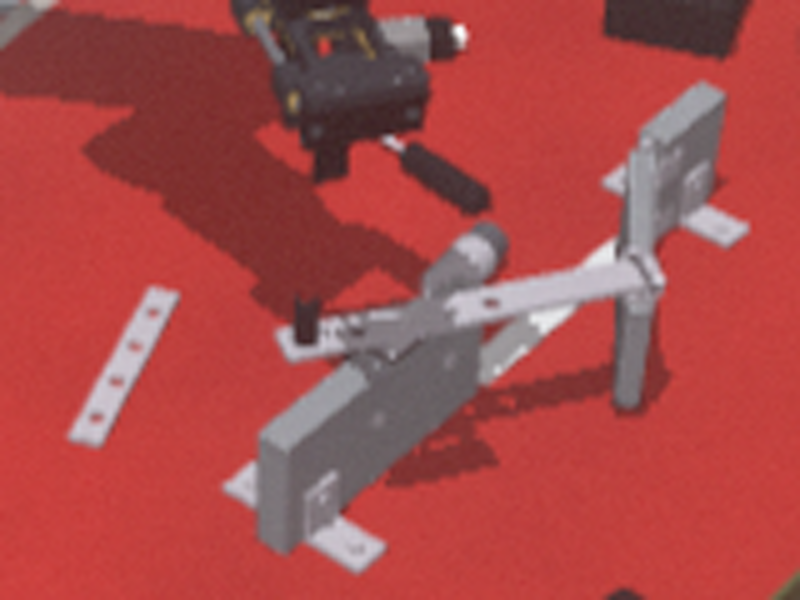

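```bash
python3 - <<'E'
from h import *
im=bot.capture("top");c=im[115:260,90:310];cv2.imwrite("pics/top1.png",cv2.resize(c[:,:,::-1],None,fx=3.6,fy=3.6,interpolation=cv2.INTER_CUBIC))
s=bot.read_state();print(s["time_s"],s["force"])
print(bot.hand_in())
E
```

```text
8.4333 [ 0.3595727  -0.29800188 -0.48273222]
the job is handed in; nothing more can be done
None
```

View pics/top1.png

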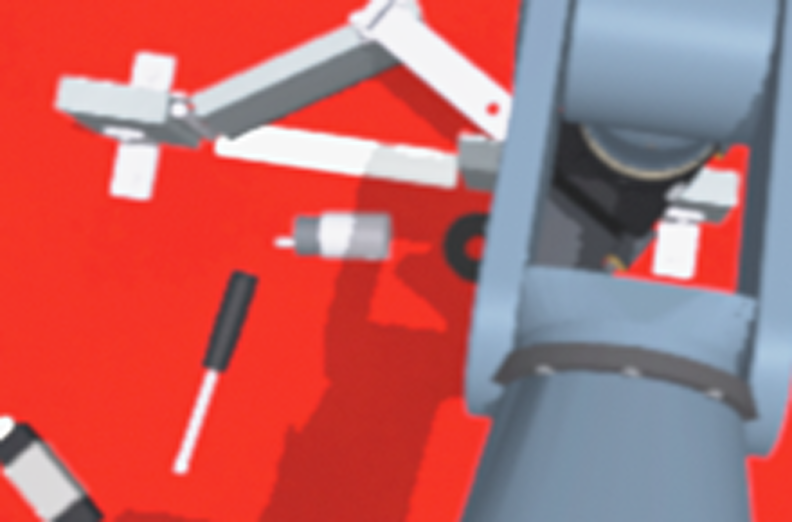

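I took the bar by its knob, lifted it clear of the peg and swung the gate open. Then I lined up the third hole with the peg by wrist camera, lowered the bar onto the plate, let go and backed straight up. The job was handed in at about 8.4 s of the 58 s allowed.

**Seating:** The wrist view after release shows the peg centred in the third hole. When the bar reached the plate the upward force stayed at about 6 N or less. It rose about as steeply as the rubber pad should give, which points to the plate rather than the peg's top.

**Gate:** After release and retreat it stayed open, at about 0.6 rad by the expected geometry. I did not measure the final angle.

**Bystanders:** The motor, driver, battery, wheel and spare bar sit where they were in the last pictures. The bowl and hand grip were not in those views, but the arm stayed well above both.

**Checks that fell short:**
- The contact height was about 1.5 mm above what I expected. I put that down to the knob slipping slightly in the fingers, since resting on the peg's top would have been about 20 mm higher.
- I judged flatness only by contact height, force and pictures.
- In the last top view the arm hid the keeper.
- One move call was refused for a missing field and resent; the arm did not move.

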